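# Close the cupcake-liner tub until its cap clicks

## Robot

A 6-joint arm with a two-finger parallel gripper is mounted at the origin on the work surface. World frame = base frame: x ahead of the robot, y to its left, z up, the work surface at z = 0. Lengths are in mm, angles in rad, forces in N, time in s.
With the tool pointing down it reaches from about 275 to 750 mm from the base axis. Payload 10.2 kg.
Tool frame: the origin (TCP) lies midway between the tips of the shut fingers; the grasp point (between the pads) lies 19 mm behind it (ctrl.grasp_offset is the distance from the TCP to the grasp point, in mm); z points along the fingers, y is the line along which they close (so a half turn about z gives the same grasp; the last joint's range is limited). The gripper opens to 85 mm and grips with 20 to 120 N. Pads are 22 mm wide; open, the fingers measure 114 mm over their backs; the gripper's body (76 mm by 85 mm) begins 54 mm behind the grasp point. The pads swing forward as they close: fully open they stand 13 mm farther back than shut.
Start: joints at [0.938, 0.313, 1.498, -0, 1.331, -0.223], TCP at [209.187, 481.531, 231.294] pointing down, gripper open.
Joint ranges: [-2.94, 2.94], [-0.97, 2.17], [0.19, 2.56], [-1.23, 4.37], [0.02, 3.11], [-2.88, 2.88]. Speed limits (rad/s): [2.39, 2.39, 3.01, 3.14, 3.14, 3.14].

## Interface

Orientations are given as a unit quaternion [w, x, y, z].
In Python, from rig import ctrl, viewer, models gives the robot as it stands. The module is installed in compiled form; this text tells all that it offers.
- The arm moves only by the shell command python3 -m pendant 'ROWS' [OPENING] [FORCE]. ROWS is text: rows parted by semicolons, each of 4 numbers parted by spaces: the shift along the tool's x, y, z in m, then the turn about the tool's z in rad. In form: x y z yaw; .... A call has 1 to 10 rows; each row shifts and turns the commanded pose from where the row before left it, along the tool's axes as they then stand; what a row does not reach is not made up. A row lasts 1/8 s, in which the tool goes at most 62.5 mm and 10.7 degrees, less where a joint would pass 70% of its speed; a pose out of reach is approached as far as the arm can. A call is refused whole if a number of a shift passes 0.0625 or a number of a turn 0.188, either way. A call with a gripper value outside its range is refused whole. OPENING is the opening, from 0 (shut) to 1 (fully open), set as the call begins (- or left out, the last holds). The fingers move at their own pace and stop on an object; FORCE is the grip in N (left out, the last holds). Time passes only in rows, so rows that do not move let the fingers close. It gives the time, the measured TCP pose, the force, the opening and the grip force at its end, in the units of the state.
- ctrl.sense(): the state, without advancing time (a new reading comes with each control period).
- viewer.capture(name): name is "scene" or "side" or "wrist"; returns a dict with "color" (384x512x3 uint8, red, green, blue), "vertical_fov" (degrees; the focal length in pixels is half the picture's height over the tangent of half this angle, whatever the lens; pixels are square), "cx", "cy" (the principal point, pixels), "pose" (4x4, takes a point from camera to world coordinates). Camera axes: x right, y down, z forward; pixel columns grow to the right and rows downward; lengths in mm; the calibration is good to about 2 mm. A picture is of the moment at which its call begins. There is no depth.
- ctrl.finish_job(): hands the job in; it is judged then, once.
Trained networks look in the newest picture that a camera, given by its name, has taken for a name from the list of things; names that differ only in an ending like _2 or _b are one class to them, and where a whole thing is asked for, a point or a joint stands for the part that bears it (a point fixed in the world has none). Each returns a list of dicts, best first, with "p" (0 to 1); they miss things now and then, are a little off and sometimes report something else, mostly with a low value. They report only what shows in the picture. A call takes as long as a camera call. They do not tell look-alikes from the thing itself.
- models.boxes_of(camera, query): "at" ([x, y, z] in mm, in world coordinates, good to about 4 mm: the middle of the surface that is visible of it).
The state is a dict: "time_s": time; "joints": joint angles; "dq": joint speeds; "tau": joint torques, N m; "eef_pos": TCP position; "ee_rot": TCP orientation; "force": force on the tool from outside, world axes, zero at the start; "wrist_torque": the same for the moment, N m; "grip_width": opening from 0.0 (shut) to 1.0 (fully open); "grip_force": force on a finger pad.
Only numpy, scipy, OpenCV 4.12 (cv2) and the standard library are available. Lean on these libraries where they do the work, as an engineer would, in place of code of your own. Each camera call takes 0.05 s, during which the arm holds its last target. There are 200 camera calls.

## Task

The clear round tub with the stack of cupcake liners has not been closed fully. Take the bar grip on top of its cap and turn it clockwise (seen from above) until the cap is fully home and then slips round by at least one full click, and let go. Leave the cap of the square tub of piping nozzles as it is.

Things in the scene. Friction and masses are not known exactly. Their poses are not given: they have to be found in the camera images.
- liner_cap_grip (a point): Grip point of the grey cap on the fixed clear round tub (126 mm across, 90 high) of white pleated cupcake liners. On the lid: a skirt 60 mm across, 12 high, on it an upright bar 50 mm long, 14 thick, top 139 mm over the counter, the highest thing there. Point: in the bar on the upright turning axis, 11 mm below its top, 23 above the disc under it. Turns with the bar: x along it, y across, z up.
- liner_cap_seat (a joint): Turn of that cap's skirt, rad, growing clockwise from above. 1.0 is fully home: a lug on the skirt, in line with the bar before it slips, meets a fixed lug on the lid. Starts at 0.35 to 0.70. Skirt and bar turn together at about 0.05 N m; anticlockwise unscrews.
- liner_cap_click (a joint): Slip of the bar on the skirt, rad, 0 at the start, growing clockwise. With the skirt home the bar slips at a steady 0.18 N m (a smooth clutch, no felt teeth). One full click is 0.35 rad of slip; up to 3 rad more does no harm. The slip stays when the bar is let go.
- nozzle_cap_end (a point): Top of one end of the bar of a like cap on the fixed square clear tub (116 mm, same height) of steel piping nozzles; 25 mm from that cap's axis, 139 mm over the counter. Must stay as it is. The two tubs and a small glass jar with a steel knob lid (90 mm across, 93 high) stand side by side in any order.
Not all that is in view belongs to the job. Leave any blue or turquoise look-alike of the part that bears liner_cap_grip alone.

How it is judged:
By the outcome, as a careful person would: the job done as asked, in the order asked, and still so for the second after the job is handed in, with the robot touching nothing.
It also fails if it takes over 32 s, if anything falls off the work surface, if the arm or the gripper's body presses on something with over 40 N, if the wrist force passes 120 N, or if a joint passes its speed limit or range.

## Working session

There is one attempt and no reset: what is moved stays moved. The work goes in short steps, Python scripts to look and compute and a shell command to move; the robot and the scene stay as the last step left them, time stands still between calls to the robot, and variables do not carry over. Pictures are saved under pics/ and viewed, at most 10 in all, crops included, and the job is handed in when it is done.

```bash
mkdir -p pics; cat > h.py <<'E'
import numpy as np,cv2
from rig import ctrl,viewer,models
def snap(cam,fn=None):
    c=viewer.capture(cam)
    if fn: cv2.imwrite('pics/'+fn,c['color'][:,:,::-1])
    return c
def cal(c):
    f=192/np.tan(np.radians(c['vertical_fov'])/2);return f,c['cx'],c['cy'],np.array(c['pose'])
def onplane(c,u,v,z):
    f,cx,cy,P=cal(c);d=P[:3,:3]@np.array([(u-cx)/f,(v-cy)/f,1]);o=P[:3,3];return o+d*(z-o[2])/d[2]
def proj(c,p):
    f,cx,cy,P=cal(c);q=P[:3,:3].T@(np.array(p)-P[:3,3]);return f*q[0]/q[2]+cx,f*q[1]/q[2]+cy
E
python3 - <<'E'
from h import *
ims=[]
for n in("scene","side","wrist"):
    c=snap(n,n+'0.png')
    for q in("liner_cap_grip","nozzle_cap_end"):
        for b in models.boxes_of(n,q)[:4]: print(n,q,round(b['p'],2),np.round(b['at']),np.round(proj(c,b['at'])))
s=ctrl.sense();print(s['eef_pos'],s['ee_rot'],s['time_s'])
E
cd pics; python3 -c "
import cv2,numpy as np
a=[cv2.imread(n+'0.png') for n in('scene','side')];cv2.imwrite('a.png',cv2.resize(np.vstack(a),(400,600)))"
```

```text
scene liner_cap_grip 0.84 [485. 225. 105.] [305. 233.]
scene liner_cap_grip 0.83 [348. 354. 116.] [401. 231.]
scene liner_cap_grip 0.79 [631.  55. 105.] [196. 222.]
scene liner_cap_grip 0.75 [556. 393. 116.] [349. 314.]
scene nozzle_cap_end 0.6 [ 538. -200.  108.] [162. 135.]
side liner_cap_grip 0.78 [629.  42. 117.] [338. 202.]
side liner_cap_grip 0.71 [479. 215. 120.] [261. 153.]
side liner_cap_grip 0.69 [554. 384. 114.] [285. 116.]
side liner_cap_grip 0.68 [337. 341. 123.] [202. 125.]
side nozzle_cap_end 0.7 [ 528. -207.  105.] [306. 312.]
wrist liner_cap_grip 0.86 [326. 349. 107.] [195. 320.]
[209.19350718 481.5056519  231.23073467] [-1.65317072e-05  2.03482599e-01  9.79078560e-01 -7.36470179e-05] 0.45
```

View pics/scene0.png

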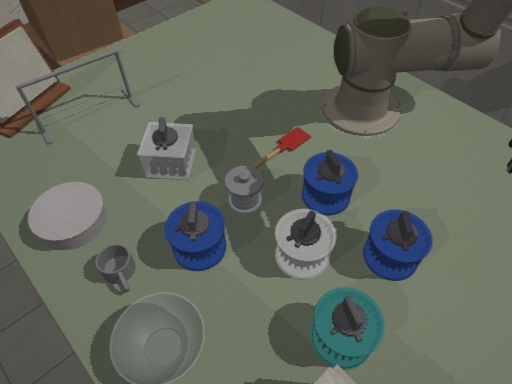

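View pics/side0.png

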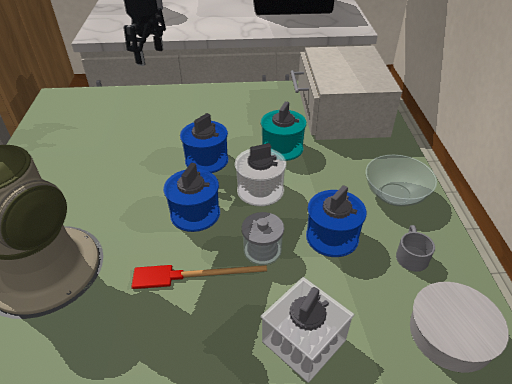

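The tub of liners is the white one in the scene view at about (305,240). Its bar runs from about (300,240) to (313,215). The blue and teal tubs are decoys, and the square nozzle tub is at (167,150). I'll go above the liner tub, stopping a little short.

```bash
python3 -m pendant '-0.05 -0.018 0 0;-0.05 -0.018 0 0;-0.05 -0.018 0 0;-0.05 -0.018 0 0;-0.05 -0.018 0 0;-0.05 -0.018 0 0;0 0 0 0' 1 60; python3 - <<'E'
from h import *
c=snap("wrist","w1.png")
for b in models.boxes_of("wrist","liner_cap_grip")[:4]: print(round(b['p'],2),np.round(b['at']),np.round(proj(c,b['at'])))
print(np.round(c['pose'],2)); 
s=ctrl.sense();print(s['eef_pos'],s['ee_rot'],s['time_s'],s['joints'],s['wrist_torque'])
d=cv2.imread('pics/scene0.png')[190:290,250:360];cv2.imwrite('pics/s0c.png',cv2.resize(d,None,fx=5,fy=5,interpolation=2))
E
```

```text
time_s: 1.32
eef_pos: [443.3, 260.7, 231.0]
ee_rot: [0.0, 0.206, 0.979, -0.0]
force: [-0.6, 0.3, 0.2]
grip_width: 0.999
grip_force: 0.0
0.88 [314. 151. 108.] [ 94. 111.]
0.73 [342. 346. 125.] [305.  43.]
0.65 [546. 398. 122.] [428. 230.]
0.61 [472. 228. 120.] [241. 229.]
[[ 4.0000e-01  8.8000e-01  2.6000e-01  3.7774e+02]
 [ 9.2000e-01 -3.9000e-01 -1.1000e-01  2.8900e+02]
 [-0.0000e+00  2.8000e-01 -9.6000e-01  3.7230e+02]
 [ 0.0000e+00  0.0000e+00  0.0000e+00  1.0000e+00]]
[441.22968468 262.87639598 231.1698513 ] [-2.62932648e-04  2.03868520e-01  9.78998242e-01  2.29373561e-06] 1.425 [ 3.08756903e-01  2.88070908e-01  1.53143167e+00  2.70877472e-04
  1.32254573e+00 -8.51490395e-01] [-0.0204797   0.01382239 -0.03405561]
```

View pics/w1.png

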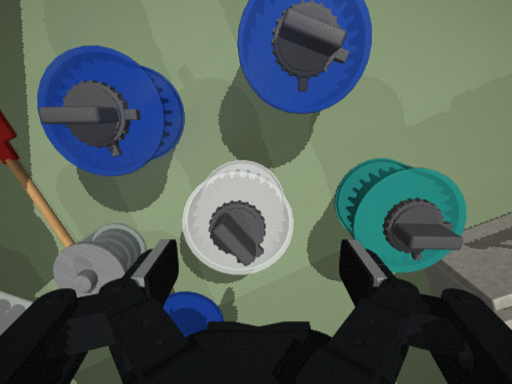

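View pics/s0c.png

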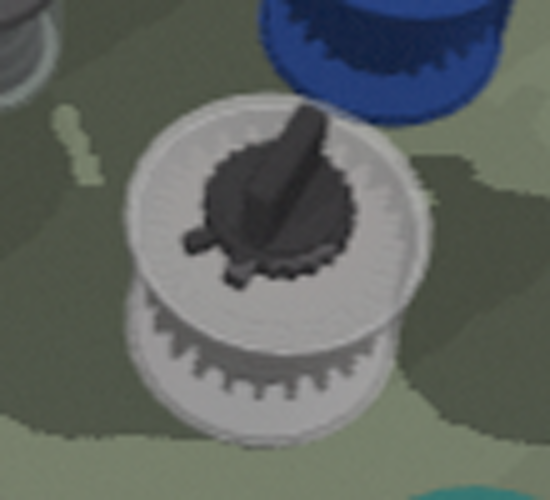

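The wrist view shows the white tub at (238,225), with its dark bar running diagonally from about (220,215) to (255,258). I'll enlarge it.

```bash
python3 - <<'E'
import cv2
d=cv2.imread('pics/w1.png')[190:280,190:290];d=cv2.convertScaleAbs(d,alpha=1.8)
cv2.imwrite('pics/w1c.png',cv2.resize(d,None,fx=6,fy=6,interpolation=2))
E
```

```text
(no output)
```

View pics/w1c.png

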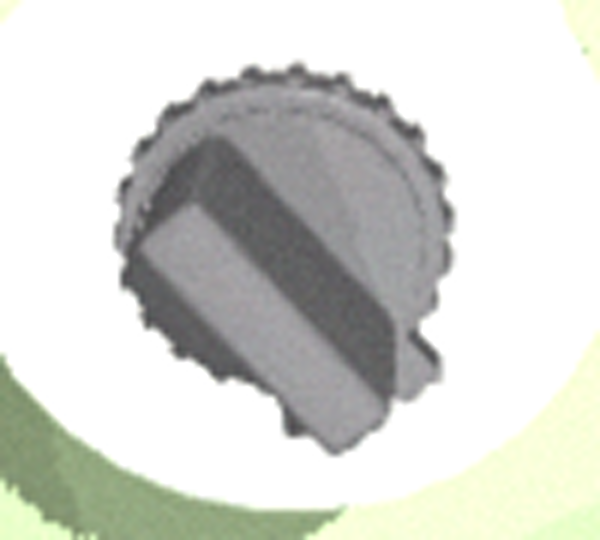

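```bash
python3 - <<'E'
from h import *
c=snap("wrist")
from scipy.spatial.transform import Rotation as R
p=[onplane(c,190+x/6,190+y/6,139) for x,y in[(197,205),(387,400),(337,452),(142,245)]]
ctr=np.mean(p,0);e=(p[1]-p[0]+p[2]-p[3])/2;print(ctr,np.linalg.norm(e),np.linalg.norm((p[3]-p[0]+p[2]-p[1])/2))
s=ctrl.sense();q=s['ee_rot'];M=R.from_quat([*q[1:],q[0]]).as_matrix()
print("tool delta",M.T@(ctr-s['eef_pos']))
t=M.T@e;y=M.T@e;print("bar angle in tool",np.arctan2(t[1],t[0]),"from tool x; world",np.arctan2(e[1],e[0]))
E
```

```text
[474.64863426 223.00009805 139.        ] 45.3632853730973 11.577717317218807
tool delta [-47.09507117 -23.55629149  92.2707267 ]
bar angle in tool 2.441079791839353 from tool x; world 0.29110737987746504
```

```bash
python3 -m pendant '-0.047 -0.0235 0 0;0 0 0 -0.175;0 0 0 -0.175;0 0 0 -0.175;0 0 0 -0.175;0 0 0.03 0;0 0 0 0' 1 60; python3 - <<'E'
from h import *
c=snap("wrist","w2.png")
from scipy.spatial.transform import Rotation as R
s=ctrl.sense();q=s['ee_rot'];M=R.from_quat([*q[1:],q[0]]).as_matrix()
print(M.T@(np.array([474.6,223,139])-s['eef_pos']),np.arctan2(M[1,0],M[0,0]),s['joints'],s['time_s'])
E
```

```text
time_s: 2.35
eef_pos: [473.5, 223.4, 200.0]
ee_rot: [-0.002, -0.145, 0.989, -0.0]
force: [0.4, 0.9, 0.7]
grip_width: 0.996
grip_force: 0.0
[-0.18768504 -0.50773844 62.42344041] -2.8501161925744696 [ 2.16515412e-01  3.36854357e-01  1.54505510e+00  9.39131579e-05
  1.26076438e+00 -1.64578598e+00] 2.4
```

View pics/w2.png

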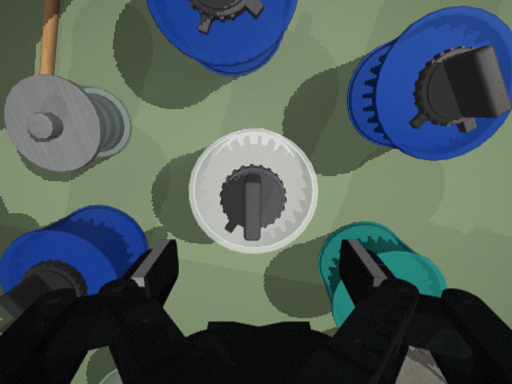

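The bar is upright in the picture at (253,210), central between the fingers and in line with tool x. I'll go down and grip.

```bash
python3 -m pendant '0 -0.001 0.045 0;0 0 0.043 0;0 0 0 0' 1 60; python3 -m pendant '0 0 0 0;0 0 0 0;0 0 0 0;0 0 0 0;0 0 0 0;0 0 0 0' 0 60; python3 -c "
from h import *
s=ctrl.sense();print(s['eef_pos'],s['force'],s['wrist_torque'],s['grip_width'],s['joints'])"
```

```text
time_s: 2.78
eef_pos: [474.3, 221.9, 112.4]
ee_rot: [-0.002, -0.145, 0.989, -0.0]
force: [0.5, -0.4, -0.0]
grip_width: 0.998
grip_force: 0.0
time_s: 3.52
eef_pos: [476.5, 219.6, 114.5]
ee_rot: [0.001, -0.145, 0.989, -0.002]
force: [0.1, -14.4, 7.9]
grip_width: 0.15
grip_force: 59.7
[476.45415078 219.63971016 114.47782508] [  0.06363424 -14.41441651   7.89817237] [-2.29308672 -0.1032138   0.00868957] 0.14973422049839946 [ 0.21056512  0.43435944  1.65126681 -0.00493808  1.05454368 -1.6481776 ]
```

```bash
python3 -m pendant '-0.001 -0.0025 -0.002 0;0 0 0 0.08;0 0 0 0.12;0 0 0 0.12;0 0 0 0.12;0 0 0 0' 0 80; python3 -c "
from h import *
s=ctrl.sense();print(s['wrist_torque'],s['joints'])"
```

```text
time_s: 4.28
eef_pos: [476.6, 220.1, 114.8]
ee_rot: [-0.001, 0.074, 0.997, 0.0]
force: [0.9, 4.4, -8.4]
grip_width: 0.147
grip_force: 80.0
[ 0.89824624 -0.16562531 -0.01282507] [ 2.08581092e-01  4.35158894e-01  1.64915640e+00  1.34467924e-03
  1.05820369e+00 -1.21389091e+00]
```

```bash
for i in 1; do python3 -m pendant '0 0 0 0.12;0 0 0 0.12;0 0 0 0.12;0 0 0 0.12'; done; python3 -c "
from h import *
s=ctrl.sense();print(s['wrist_torque'],s['joints'][5])"; python3 -m pendant '0 0 0 0.12;0 0 0 0.12;0 0 0 0.12;0 0 0 0.12;0 0 0 0.12'; python3 -c "
from h import *
s=ctrl.sense();print(s['wrist_torque'],s['joints'][5])
c=snap('wrist','w3.png')"
```

```text
time_s: 4.78
eef_pos: [477.1, 220.8, 114.8]
ee_rot: [-0.0, 0.31, 0.951, 0.001]
force: [3.4, 9.2, -11.7]
grip_width: 0.146
grip_force: 79.4
[ 1.82177494 -0.81188174  0.24875452] -0.7322117910715186
time_s: 5.4
eef_pos: [478.1, 221.2, 114.9]
ee_rot: [0.0, 0.577, 0.817, 0.002]
force: [9.8, 13.0, -15.4]
grip_width: 0.142
grip_force: 78.9
[ 2.26750934 -1.81640496  0.19547993] -0.132176461906944
```

View pics/w3.png

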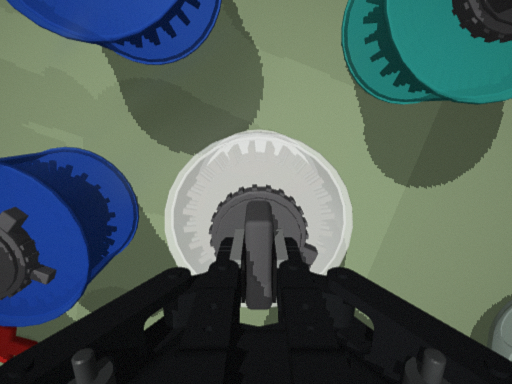

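The wrist torque rose to about 0.2 N m, the clutch level. The bar stayed in line with the fingers, at (259,250), and the skirt lug at (310,252) lags behind it, so the bar has slipped. I'll release and retreat.

```bash
python3 -m pendant '0 0 0 0;0 0 0 0;0 0 0 0;0 0 0 0;0 0 0 0;0 0 0 0' 1; python3 -m pendant '0 0 -0.03 0;0 0 -0.05 0;0 0 -0.05 0;0 0 0 0;0 0 0 0'; python3 - <<'E'
from h import *
c=snap("wrist","w4.png")
E
```

```text
time_s: 6.2
eef_pos: [477.0, 219.6, 115.3]
ee_rot: [0.0, 0.577, 0.817, 0.0]
force: [-0.3, 0.3, 0.1]
grip_width: 1.0
grip_force: 0.0
time_s: 6.82
eef_pos: [476.7, 219.5, 244.5]
ee_rot: [-0.0, 0.577, 0.817, -0.0]
force: [0.4, 0.1, -0.9]
grip_width: 1.004
grip_force: 0.0
```

View pics/w4.png

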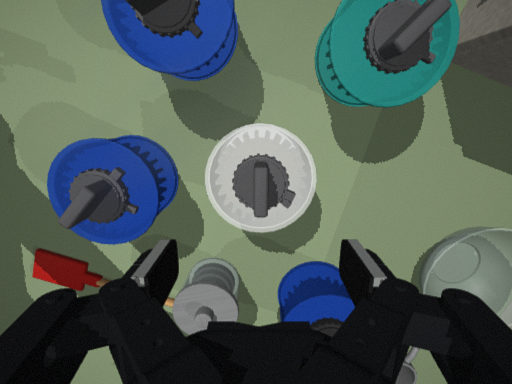

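After release, the skirt lug and the fixed lug touch at (288,200), so the cap is home. The bar end at (261,214) is well past them, which shows about 1 rad of slip. Nothing else has moved.

```bash
python3 -c "
from h import *
print(ctrl.finish_job())"
```

```text
the job is handed in; nothing more can be done
None
```

The liner tub's cap is turned fully home and its bar has slipped about 1 rad, well past one full click; I let go, left the nozzle tub's cap untouched, and handed the job in at about 7 s.

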